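# Lock the belt hatch of the potter's wheel

### The arm

A 6-joint arm with a two-finger parallel gripper is mounted at the origin on the work surface. World frame = base frame: x ahead of the robot, y to its left, z up, the work surface at z = 0. Lengths are in m, angles in rad, forces in N, time in s.
With the tool pointing down it reaches from about 0.4 to 0.825 m from the base axis. Payload 7 kg.
Tool frame: the origin (TCP) lies between the finger pads; the fingertips stand 8 mm ahead of it and the grasp point (between the pads) lies 11 mm behind it (arm.finger_overhang is the distance from the TCP to the fingertips, in m); z points along the fingers, y is the line along which they close (so a half turn about z gives the same grasp; the last joint's range is limited). The gripper opens to 88 mm and grips with 3 to 60 N. Pads are 19 mm wide; open, the fingers measure 130 mm over their backs; the gripper's body (78 mm by 193 mm) begins 47 mm behind the grasp point.
Start: joints at [-0.928, 0.359, 0.012, 0, -1.224, -0.288], TCP at [0.234, -0.633, 0.235] pointing down, gripper open.
Joint ranges: [-3.07, 3.07], [-1.43, 2.12], [-1.02, 1.25], [-3.03, 1.67], [-3.05, -0], [-3.03, 3.03]. Speed limits (rad/s): [2.39, 2.39, 3.01, 3.14, 3.14, 3.14].

### API

Orientations are given as [roll, pitch, yaw] about the fixed x, y, z axes, in that order (R = Rz(yaw) Ry(pitch) Rx(roll)).
In Python, from station import arm gives the robot as it stands.
- The arm moves only by the tool move_arm, never from a script. Its argument "rows" is text: rows parted by semicolons, each of 7 numbers parted by spaces: the turn, a rotation vector about the tool's x, y, z in degrees, then the shift along the tool's x, y, z in m, then the finger opening in m, from 0 to 0.0876. A call has 1 to 8 rows; each row shifts and turns the commanded pose from where the row before left it, along the tool's axes as they then stand; what a row does not reach is not made up. A row lasts 1/8 s, in which the tool goes at most 62.5 mm and 10.7 degrees, less where a joint would pass 70% of its speed; a pose out of reach is approached as far as the arm can. A call is refused whole if a number of a shift passes 0.0625 or a number of a turn 10.7, either way. A call with a gripper value outside its range is refused whole. The fingers move at their own pace and stop on an object; "squeeze" is the grip in N (left out, the last holds). Time passes only in rows, so rows that do not move let the fingers close. It gives the time, the measured TCP pose, the force, the opening and the grip force at its end, in the units of the state.
- arm.get_state(): the state, without advancing time (a new reading comes with each control period).
- arm.grab_frame(name): name is "side" or "top" or "wrist"; returns (picture, depth): 480x640x3 uint8, blue, green, red; 480x640 float32, m along the optical axis (not along the pixel's ray), 0 where there is no reading.
- arm.camera_model(name): a dict with "mtx" (3x3 intrinsics, pixels), "camera_from_world" (4x4, takes a point from world to camera coordinates); the wrist camera has in their place "mount" (4x4, takes a point from camera to tool coordinates, whose origin is the TCP and whose axes are the flange's). Camera axes: x right, y down, z forward; pixel columns grow to the right and rows downward; lengths in m; the calibration is good to about 2 mm. A picture is of the moment at which its call begins: read the wrist's pose just before it. camera_model takes no time and is no camera call.
- arm.job_done(): hands the job in; it is judged then, once.
The state is a dict: "t": time; "q": joint angles; "qd": joint speeds; "joint_efforts": joint torques, N m; "eef_pos": TCP position; "ee_rot": TCP orientation; "force": force on the tool from outside, world axes, zero at the start; "moment": the same for the moment, N m; "width": finger opening in m; "gripper_force": force on a finger pad.
Only numpy, scipy, OpenCV 4.12 (cv2) and the standard library are available. Lean on these libraries where they do the work, as an engineer would, in place of code of your own. Each camera call takes 0.05 s, during which the arm holds its last target. There are 200 camera calls.

### The job

Push the open grey hatch of the potter's wheel down until it is shut, without opening it any further first. Then set a fingertip in the slot of the orange fastener and turn it a quarter turn clockwise, right to its stop, so that the slot lines up with the green marks and the hatch is locked. Nothing is to be picked up or pinched: leave the bowl on the wheel and everything else around undisturbed.

Things in the scene. Friction and masses are not known exactly. Their poses are not given: they have to be found in the camera images.
- wheel_unit: bench-top potter's wheel, fixed: white casing 442 (x) x 340 (y) x 115 mm high, origin at the table under its middle. Its -x side faces the robot, turned by up to 0.3 rad. The hatch is in the -x half of its top; on the +x half, 100 mm from the origin, is the metal wheel head, 200 mm across, top at 145 mm, with the bowl on it
- hatch (a joint): grey hatch in the casing top, 190 (x) x 196 (y) x 12 mm, 0.5 kg. Hinged along the casing's y, 20 mm to the -x side of its origin, 103 mm up; the free edge is towards the robot. Value in rad: 0 = shut, top flush with the casing top (115 mm up); positive = free edge raised (starts 0.25 to 0.5). Stiff hinge: stays where it is left, shuts with a downward push of under 5 N near the free edge
- hatch_pad (a point): bare spot on the hatch's upper face to push on, beside the orange fastener: 130 mm from the hinge, 72 mm to the casing's +y side of the fastener's axis; its frame tilts with the hatch (z out of the upper face). 115 mm above the table when shut
- fastener (a joint): orange cam fastener, a disc 90 mm across let into the hatch, 1 mm proud. Value in rad: 0 = unlocked, slot pointing to the wheel head and red mark; grows clockwise seen from above, to a stop at 1.571 = locked, slot in line with the two green marks (starts 0 to 0.3). Turns stiffly (0.08 N m), stays where left. Turned too early, its steel tongue keeps the hatch from shutting
- fastener_slot (a point): centre of the slot's mouth, on the fastener's axis: 130 mm from the hinge, midway across the hatch, 116 mm above the table when shut. Slot 26 mm wide, about 70 mm long, 16 mm deep, flat dark floor, closed ends. x = along the slot, y = across it, z = out along the axis (up when shut); the frame turns with the fastener
- clay_bowl: raw clay bowl standing on the metal wheel head, 124 mm wide, 55 mm high; loose, to be left alone; origin at the centre of its underside
- glaze_jar: small jar with a blue cap, 40 mm wide, 45 mm high, standing on the casing top beside the wheel head; loose, to be left alone; origin at the centre of its underside
- tool_pot: white pot, 72 mm wide, 90 mm high, full of modelling tools that rise to about 180 mm; loose, to be left alone; origin at the centre of its underside
- slip_cup: grey cup, 72 mm wide, 75 mm high; loose, to be left alone; origin at the centre of its underside
- clay_spatula: spatula with a wooden handle, lying flat; loose, to be left alone; origin under its middle
- clay_giraffe: grey clay giraffe, about 90 mm long, 180 mm high; loose, to be left alone; origin at the centre of its underside
- wood_bat: plywood board 130 x 90 x 12 mm, lying flat; loose, to be left alone; origin at the centre of its underside

How it is judged:
On the way, in this order (a step that is already met when the one before it is completed fails the run):
1. the hatch is pushed shut while the fastener is still unlocked (value of joint hatch below 0.025 rad and value of joint fastener below 0.6 rad), for 0.2 s.
2. with the hatch shut, the fingers turn the fastener by its slot (value of joint hatch below 0.03 rad and value of joint fastener above 0.8 rad and contact force between the fingers and fastener above 0.3 N), for 0.05 s.
3. the fastener reaches its locked position (value of joint hatch below 0.03 rad and value of joint fastener above 1.45 rad), for 0.2 s.
At the end, for the whole second after the job is handed in: The hatch is shut (within 0.03 rad), the fastener is turned to within 0.12 rad of its locked stop, and the bowl is at rest on the wheel (all of step 3 and angular speed of clay_bowl below 0.1 rad/s and linear speed of clay_bowl below 0.02 m/s); the robot touches nothing.
It fails at once if the hatch is opened or lifted clearly further than it stood (value of joint hatch above 0.62 rad).
It fails at once if a loose thing is picked up, carried or pushed away (more than 25 mm) (distance of any of clay_bowl, glaze_jar, tool_pot, slip_cup, clay_spatula, clay_giraffe, wood_bat from where it was at the start of the episode above 0.025 m).
It fails at once if a standing thing is tipped (angle between any of clay_bowl, glaze_jar, tool_pot, slip_cup, clay_giraffe's own z axis and vertical above 0.35 rad).
It also fails if it takes over 45 s, if anything falls off the work surface, if the arm or the gripper's body presses on something with over 40 N, if the wrist force passes 120 N, or if a joint passes its speed limit or range.

## Working session

There is one attempt and no reset: what is moved stays moved. The work goes in short steps, Python scripts to look and compute and a tool call to move; the robot and the scene stay as the last step left them, time stands still between calls to the robot, and variables do not carry over. Pictures are saved under pics/ and viewed, at most 10 in all, crops included, and the job is handed in when it is done.

Besides the shell and the picture viewer there is one more tool, called after "Request:" as a command line: name --argument value ..., lists and objects as JSON in quotes. move_arm: Moves the arm, as the interface text tells. Its arguments: {"type":"object","properties":{"rows":{"type":"string"},"squeeze":{"type":"number"}},"required":["rows"]}

```bash
mkdir -p pics
cat > h.py <<'E'
import numpy as np, cv2
from station import arm
from scipy.spatial.transform import Rotation as R
def cam(n):
    m=arm.camera_model(n); K=np.array(m["mtx"])
    if n=="wrist":
        s=arm.get_state(); T=np.eye(4); T[:3,:3]=R.from_euler('xyz',s["ee_rot"]).as_matrix(); T[:3,3]=s["eef_pos"]
        W=T@np.array(m["mount"])
    else: W=np.linalg.inv(np.array(m["camera_from_world"]))
    return K,W
def pts(K,W,uv,d):
    uv=np.atleast_2d(uv).astype(float); r=np.c_[uv,np.ones(len(uv))]@np.linalg.inv(K).T
    return (r*np.reshape(d,(-1,1)))@W[:3,:3].T+W[:3,3]
def onz(K,W,uv,z):
    uv=np.atleast_2d(uv).astype(float); r=np.c_[uv,np.ones(len(uv))]@np.linalg.inv(K).T@W[:3,:3].T
    return W[:3,3]+r*((z-W[2,3])/r[:,2:])
E
python3 - <<'E'
from h import *
s=arm.get_state(); print(s)
for n in ["top","side"]:
    K,W=cam(n); p,d=arm.grab_frame(n); cv2.imwrite(f"pics/{n}0.png",p); np.savez(f"{n}0.npz",p=p,d=d,K=K,W=W); print(n,W[:3,3].round(3))
E
```

```text
{'t': 0.0, 'q': array([-9.27906846e-01,  3.59360266e-01,  1.10081494e-02, -3.55877901e-04,
       -1.22405667e+00, -2.88077635e-01]), 'qd': array([ 4.69236674e-04,  1.96050801e-04, -1.56865742e-04,  6.05852605e-05,
        1.64438921e-04, -1.99479977e-04]), 'joint_efforts': array([ 1.69911906e-03, -5.82723427e+01,  2.93065685e+01,  6.99705809e+00,
        7.11882240e-03, -1.90579881e-04]), 'eef_pos': array([ 0.23429379, -0.63251113,  0.23361677]), 'ee_rot': array([ 3.13995159e+00, -1.37402380e-04, -2.78690190e+00]), 'force': array([ 0.58499794, -0.03578934, -0.15301647]), 'moment': array([ 0.10697976,  0.00169206, -0.04142021]), 'gripper_force': 0.0, 'width': 0.08790705456950114}
top [ 0.478 -0.035  1.108]
side [0.189 0.725 0.698]
```

View pics/top0.png

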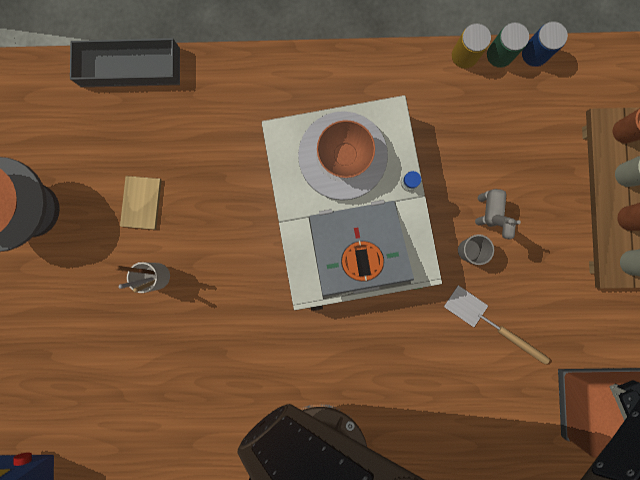

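View pics/side0.png

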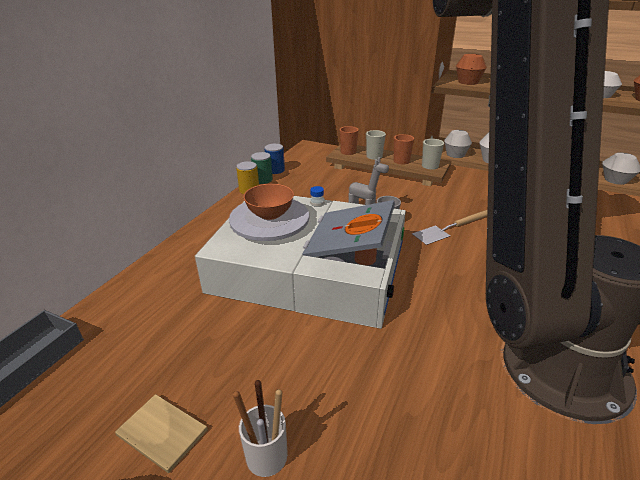

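The top view shows the casing (corners near (263,120), (407,96), (441,285), (294,309)). The hatch is half open, with the orange fastener at about (362,261) and its slot close to pointing at the wheel. The jar is at (412,180), and the cup and giraffe stand to the right of the casing. The side view confirms that the free edge is raised towards the robot.

```bash
cat > m.py <<'E'
from h import *
z=np.load("top0.npz"); p,d,K,W=[z[k] for k in "pdKW"]
vv,uu=np.mgrid[:480,:640]; P=pts(K,W,np.c_[uu.ravel(),vv.ravel()],d.ravel()).reshape(480,640,3)
roi=np.zeros((480,640),bool); roi[80:325,245:455]=1
m=(roi&(abs(P[...,2]-.115)<.006)).astype(np.uint8); m=cv2.morphologyEx(m,cv2.MORPH_OPEN,np.ones((3,3)))
pp=P[m>0]; r=cv2.minAreaRect(pp[:,:2].astype(np.float32)*1000); print("casing",r, np.median(pp[:,2]))
c=np.array([[263,120],[407,96],[441,285],[294,309]]); C=onz(K,W,c,.115); print(C.round(4),C.mean(0))
v=(C[0]+C[1]-C[2]-C[3])/2; w=(C[0]-C[1]+C[3]-C[2])/2; yaw=np.arctan2(v[1],v[0]); print("yaw",yaw,np.arctan2(-w[0],w[1]),np.hypot(*v[:2]),np.hypot(*w[:2]))
hsv=cv2.cvtColor(p,cv2.COLOR_BGR2HSV)
o=((hsv[...,0]<16)&(hsv[...,1]>180)&(hsv[...,2]>150)&roi).astype(np.uint8); o[:235]=0
cn=max(cv2.findContours(o,cv2.RETR_EXTERNAL,cv2.CHAIN_APPROX_NONE)[0],key=cv2.contourArea)
e=cv2.fitEllipse(cv2.convexHull(cn)); print("orange",e)
f=np.zeros((480,640),np.uint8); cv2.drawContours(f,[cn],-1,1,-1)
# hatch plane
g=roi&(f==0)&(P[...,2]>.125)&(vv>225)&(hsv[...,1]<60)
# slot dark
s=(f>0)&(hsv[...,2]<70); ss=np.c_[uu[s],vv[s]].astype(np.float32)
print("slot",cv2.minAreaRect(ss),len(ss))
q=P[g]; A=np.c_[q[:,:2],np.ones(len(q))]; 
for _ in range(3):
    co=np.linalg.lstsq(A,q[:,2],rcond=None)[0]; k=abs(A@co-q[:,2])<.004; A,q=A[k],q[k]
print("plane",co,"tilt",np.arctan(np.hypot(*co[:2])),"dir",np.arctan2(-co[1],-co[0])-np.pi, len(q), q.max(0),q.min(0))
n=np.r_[-co[:2],1]
def onplane(uv):
    r=np.r_[uv,1]@np.linalg.inv(K).T@W[:3,:3].T; t=(co[2]-n@W[:3,3])/(n@r); return W[:3,3]+t*r
print("fast ctr",onplane(e[0]))
b=cv2.boxPoints(cv2.minAreaRect(ss)); print("slot box",np.array([onplane(x) for x in b]).round(4))
for nm,uv in dict(jar=(412,180),cup=(478,251),gir=(498,215),bowl=(345,150)).items(): print(nm,P[uv[1],uv[0]].round(3))
cv2.imwrite("pics/crop.png",cv2.resize(p[190:310,285:445],None,fx=5,fy=5,interpolation=cv2.INTER_CUBIC))
E
python3 m.py
```

```text
casing ((611.0598754882812, -80.98606872558594), (442.2644348144531, 340.58380126953125), 9.223461151123047) 0.11452576212199805
[[ 0.8035  0.1162  0.115 ]
 [ 0.8524 -0.2173  0.115 ]
 [ 0.4176 -0.2812  0.115 ]
 [ 0.3691  0.05    0.115 ]] [ 0.61064773 -0.08308666  0.115     ]
yaw 0.14857879427771128 0.1454660650087954 0.43950953925831104 0.3358660208475499
orange ((364.5169982910156, 260.59197998046875), (35.863487243652344, 37.04924011230469), 178.19223022460938)
slot ((378.3846130371094, 257.923095703125), (10.198039054870605, 0.7844645977020264), 78.69007110595703) 7
plane [-0.3602755  -0.01422693  0.32959247] tilt 0.34604796517600694 dir -3.1021241275895117 1213 [ 0.5522948  -0.09885403  0.18104708] [ 0.41983793 -0.20159814  0.13074152]
fast ctr [ 0.47527012 -0.10752995  0.15989411]
slot box [[ 0.4912 -0.1354  0.1545]
 [ 0.4916 -0.137   0.1544]
 [ 0.4699 -0.14    0.1623]
 [ 0.4696 -0.1383  0.1624]]
jar [ 0.649 -0.215  0.159]
cup [ 0.494 -0.405  0.001]
gir [ 0.575 -0.423  0.094]
bowl [ 0.72  -0.071  0.152]
```

View pics/crop.png

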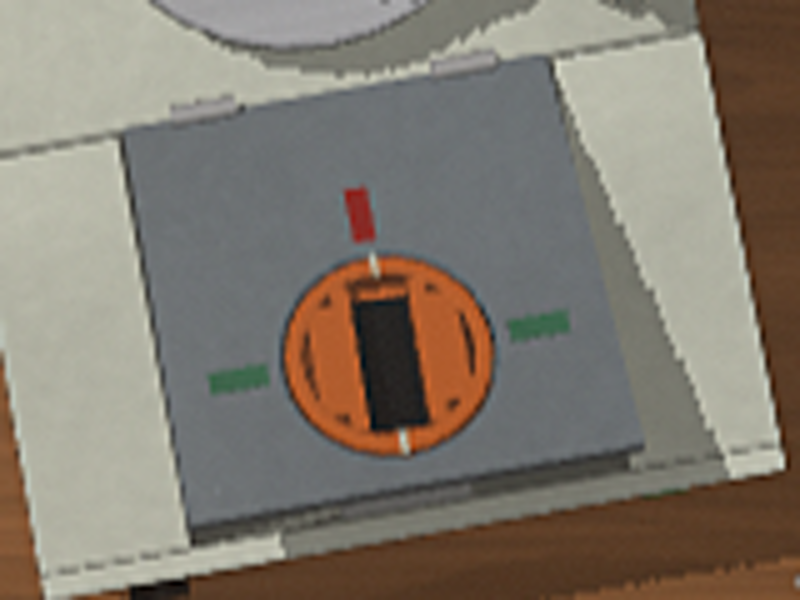

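The crop shows the slot at about (389,353), nearly aligned with the red mark, and the hatch open by about 0.35 rad. The fits put the casing at (0.611, -0.081) with yaw 0.161. First move: lift, and turn the tool's y axis onto the slot direction with the fingers closed.

Request:
move_arm --rows "0 0 -9.9 0 0 -0.01 0; 0 0 -9.9 0 0 -0.01 0; 0 0 -9.9 0 0 -0.01 0; 0 0 -9.9 0 0 -0.01 0; 0 0 -9.9 0 0 -0.01 0; 0 0 -9.9 0 0 -0.01 0; 0 0 -9.9 0 0 0 0; 0 0 -9.9 0 0 0 0" --squeeze 5

```text
t: 1.1
eef_pos: [0.2344, -0.6328, 0.2941]
ee_rot: [3.141, 0.001, -1.399]
force: [-0.6, -0.0, 0.6]
width: 0.0134
gripper_force: 0.0
```

```bash
cat >> h.py <<'E'
def casing(x,y): # casing -> world xy
    c,s=np.cos(.161),np.sin(.161); return np.array([.611+c*x-s*y,-.081+s*x+c*y])
def to(x,y,z,yaw=None):
    s=arm.get_state(); Rm=R.from_euler('xyz',s["ee_rot"]); D=np.array([x,y,z])-s["eef_pos"]
    print("t",round(s["t"],2),"pos",s["eef_pos"].round(4),"rpy",s["ee_rot"].round(4),"F",s["force"].round(2),"w",round(s["width"],4),"q6",s["q"][5].round(2))
    print("tool shift",Rm.inv().apply(D).round(4))
    if yaw is not None: print("tool turn deg",np.degrees((Rm.inv()*R.from_euler('xyz',[np.pi,0,yaw])).as_rotvec()).round(2))
E
python3 -c "
from h import *
to(*casing(-.143,.072),.26,-1.41)"
```

```text
t 1.1 pos [ 0.2344 -0.6328  0.2941] rpy [ 3.1415e+00  7.0000e-04 -1.3989e+00] F [-0.61 -0.04  0.59] w 0.0134 q6 1.1
tool shift [-0.5527 -0.3232  0.0345]
tool turn deg [0.01 0.04 0.64]
```

Request:
move_arm --rows "0 0 0.6 -0.025 -0.015 0 0; 0 0 0 -0.046 -0.027 0 0; 0 0 0 -0.046 -0.027 0 0; 0 0 0 -0.046 -0.027 0 0; 0 0 0 -0.046 -0.027 0 0; 0 0 0 -0.046 -0.027 0 0; 0 0 0 -0.046 -0.027 0 0; 0 0 0 -0.046 -0.027 0 0"

```text
t: 2.1
eef_pos: [0.382, -0.2567, 0.2945]
ee_rot: [-3.141, 0.0, -1.415]
force: [1.1, 0.3, -0.6]
width: 0.0003
gripper_force: 0.0
```

Request:
move_arm --rows "0 0 0 -0.046 -0.027 0 0; 0 0 0 -0.046 -0.027 0 0; 0 0 0 -0.046 -0.027 0 0; 0 0 0 -0.045 -0.026 0 0; 0 0 0 -0.022 -0.013 0.01 0; 0 0 0 0 0 0.02 0; 0 0 0 0 0 0 0"

```text
t: 2.98
eef_pos: [0.4675, -0.0371, 0.2631]
ee_rot: [3.138, -0.0, -1.414]
force: [-0.1, 0.3, 0.4]
width: 0.0002
gripper_force: 0.0
```

```bash
python3 -c "
from h import *
to(*casing(-.143,.072),.185,-1.41)
K,W=cam('wrist'); p,d=arm.grab_frame('wrist'); cv2.imwrite('pics/w1.png',p)"
```

```text
t 2.98 pos [ 0.4675 -0.0371  0.2631] rpy [ 3.1381e+00 -1.0000e-04 -1.4144e+00] F [-0.07  0.29  0.41] w 0.0002 q6 -0.19
tool shift [-0.0056  0.0082  0.0781]
tool turn deg [ 0.2  -0.01 -0.25]
```

View pics/w1.png

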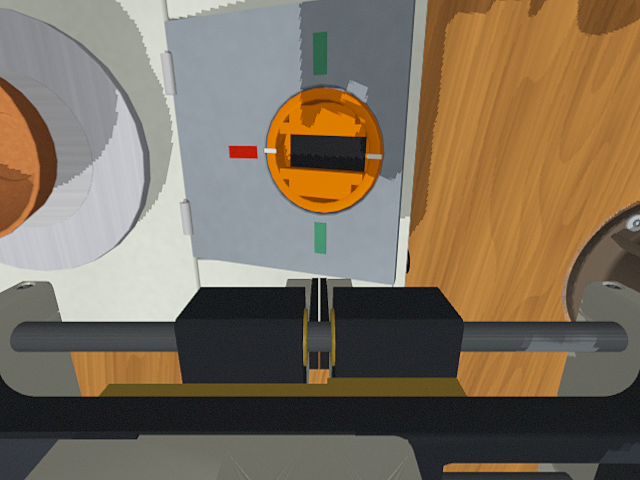

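The wrist view shows the slot at (328,152), nearly in line with the red mark at (243,152), with the tool over the bare pad. Next I lower to just above the hatch, then push down in small steps.

Request:
move_arm --rows "0 0 0 -0.003 0.004 0.02 0; 0 0 0 -0.003 0.004 0.025 0; 0 0 0 0 0 0.025 0; 0 0 0 0 0 0.005 0; 0 0 0 0 0 0.005 0; 0 0 0 0 0 0.005 0; 0 0 0 0 0 0.005 0; 0 0 0 0 0 0 0"

```text
t: 4.03
eef_pos: [0.4597, -0.0326, 0.1744]
ee_rot: [3.141, -0.0, -1.415]
force: [-0.1, -0.2, 0.0]
width: 0.0009
gripper_force: 0.0
```

Request:
move_arm --rows "0 0 0 0 0 0.005 0; 0 0 0 0 0 0.005 0; 0 0 0 0 0 0.005 0; 0 0 0 0 0 0.005 0; 0 0 0 0 0 0.005 0; 0 0 0 0 0 0.005 0; 0 0 0 0 0 0 0"

```text
t: 4.9
eef_pos: [0.4596, -0.0325, 0.144]
ee_rot: [3.141, 0.0, -1.415]
force: [0.2, 0.1, -0.4]
width: 0.0004
gripper_force: 0.0
```

Request:
move_arm --rows "0 0 0 0 0 0.005 0; 0 0 0 0 0 0.005 0; 0 0 0 0 0 0.004 0; 0 0 0 0 0 0.003 0"

```text
t: 5.4
eef_pos: [0.4596, -0.0326, 0.1272]
ee_rot: [3.141, -0.0, -1.415]
force: [-1.9, -0.8, 2.4]
width: 0.0004
gripper_force: 1.0
```

```bash
python3 -c "
from h import *
K,W=cam('side'); p,d=arm.grab_frame('side'); cv2.imwrite('pics/s1.png',cv2.resize(p[150:330,180:480],None,fx=2.5,fy=2.5))"
```

```text
(no output)
```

View pics/s1.png

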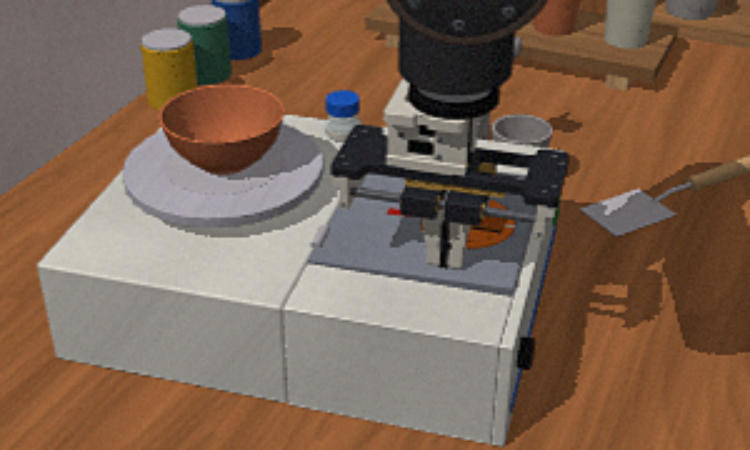

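The hatch is going down under the fingertip at (445,260) in the crop, with a slight rise left at its free edge. I'll keep pressing until the force rises.

Request:
move_arm --rows "0 0 0 0 0 0.002 0; 0 0 0 0 0 0.002 0; 0 0 0 0 0 0.002 0; 0 0 0 0 0 0.001 0; 0 0 0 0 0 0 0"

```text
t: 6.08
eef_pos: [0.4598, -0.0326, 0.123]
ee_rot: [-3.141, -0.0, -1.414]
force: [-14.0, 2.5, 31.6]
width: 0.0006
gripper_force: 16.0
```

Request:
move_arm --rows "0 0 0 0 0 -0.002 0; 0 0 0 0 0 0 0; 0 0 0 0 0 -0.02 0; 0 0 0 0 0 -0.04 0; 0 0 0 0 0 -0.04 0; 0 0 0 0 0 -0.04 0; 0 0 0 0 0 0 0"

```text
t: 6.95
eef_pos: [0.4617, -0.0322, 0.2654]
ee_rot: [-3.135, 0.0, -1.415]
force: [-0.2, 0.3, 0.3]
width: 0.0008
gripper_force: 0.0
```

```bash
cat > f.py <<'E'
from h import *
import sys
K,W=cam('wrist'); p,d=arm.grab_frame('wrist'); cv2.imwrite('pics/'+sys.argv[1],p)
vv,uu=np.mgrid[:480,:640]; P=pts(K,W,np.c_[uu.ravel(),vv.ravel()],d.ravel()).reshape(480,640,3)
hsv=cv2.cvtColor(p,cv2.COLOR_BGR2HSV); hot=(abs(P[...,2]-.115)<.02)&(d>0)
def ctr(m):
    m=cv2.morphologyEx(m.astype(np.uint8),cv2.MORPH_OPEN,np.ones((3,3)))
    return max(cv2.findContours(m,cv2.RETR_EXTERNAL,cv2.CHAIN_APPROX_NONE)[0],key=cv2.contourArea)
o=ctr((abs(hsv[...,0].astype(int)-13)<7)&(hsv[...,1]>190)&hot); h=cv2.convexHull(o)[:,0]
X=onz(K,W,h,.116); c,r=cv2.minEnclosingCircle((X[:,:2]*1000).astype(np.float32)); print("fastener",c,"r",r,"model",casing(-.15,0))
e=cv2.fitEllipse((X[:,:2]*1000).astype(np.float32)); print(e)
f=np.zeros((480,640),np.uint8); cv2.drawContours(f,[cv2.convexHull(o)],-1,1,-1); f=cv2.erode(f,np.ones((9,9)))
s=ctr((f>0)&(hsv[...,2]<60)); S=onz(K,W,s[:,0],.100); rr=cv2.minAreaRect((S[:,:2]*1000).astype(np.float32)); print("slot floor",rr)
Q=(hot&(f==0)&(hsv[...,1]<70)); q=P[Q]
cs,sn=np.cos(.161),np.sin(.161); qx=(q[:,0]-.611)*cs+(q[:,1]+.081)*sn; qy=-(q[:,0]-.611)*sn+(q[:,1]+.081)*cs
k=(qx<-.03)&(qx>-.2)&(abs(qy)<.09); a=np.polyfit(qx[k],q[k,2],1); print("hatch slope",-a[0],"z(-.15)",np.polyval(a,-.15),k.sum())
to(*casing(-.15,0),.16,-1.41)
E
python3 f.py w2.png
```

```text
fastener (462.9848327636719, -105.89679718017578) r 44.64392852783203 model [ 0.46293988 -0.1050458 ]
((463.0957336425781, -105.8460464477539), (88.5674057006836, 89.11775207519531), 24.397472381591797)
slot floor ((462.838623046875, -105.77226257324219), (60.85230255126953, 25.309099197387695), 6.927464008331299)
hatch slope -0.0006448458123272505 z(-.15) 0.11571163805200277 32519
t 7.0 pos [ 0.4606 -0.0322  0.2634] rpy [-3.1386e+00  7.0000e-04 -1.4150e+00] F [ 0.24 -0.41 -0.17] w 0.0004 q6 -0.2
tool shift [0.0724 0.0093 0.1033]
tool turn deg [-0.17  0.04 -0.29]
```

View pics/w2.png

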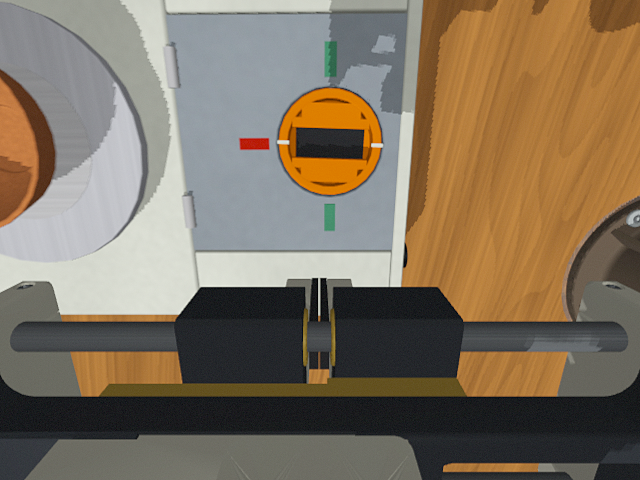

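The hatch is shut (slope about 0). The fastener's slot centre is at (0.463, -0.106) with slot direction 6.9°. I'll move over it and align.

Request:
move_arm --rows "0 0 1 0.018 0.002 0.01 0; 0 0 1 0.03 0.004 0.03 0; 0 0 0 0.024 0.003 0.03 0; 0 0 0 0 0 0.03 0; 0 0 0 0 0 0.015 0; 0 0 0 0 0 0 0; 0 0 0 0 0 0 0"

```text
t: 7.88
eef_pos: [0.4614, -0.1048, 0.1483]
ee_rot: [-3.14, -0.0, -1.449]
force: [-0.2, 0.1, 1.3]
width: 0.0006
gripper_force: 0.0
```

```bash
python3 -c "
from h import *
to(.463,-.1058,.112,-1.45)"
```

```text
t 7.88 pos [ 0.4614 -0.1048  0.1483] rpy [-3.1405e+00 -2.0000e-04 -1.4491e+00] F [-0.25  0.15  1.33] w 0.0006 q6 -0.07
tool shift [ 0.0012 -0.0015  0.0363]
tool turn deg [-0.07 -0.01  0.05]
```

Request:
move_arm --rows "0 0 0 0.001 -0.0015 0.008 0; 0 0 0 0 0 0.008 0; 0 0 0 0 0 0.006 0; 0 0 0 0 0 0.005 0; 0 0 0 0 0 0.005 0; 0 0 0 0 0 0.003 0; 0 0 0 0 0 0 0"

```text
t: 8.75
eef_pos: [0.4622, -0.1059, 0.1124]
ee_rot: [3.141, -0.0, -1.45]
force: [-0.1, 0.2, 0.1]
width: 0.0004
gripper_force: 0.0
```

The tip is 11 mm into the slot with no contact force. Next is the clockwise turn.

Request:
move_arm --rows "0 0 5 0 0 0 0; 0 0 6 0 0 0 0; 0 0 6 0 0 0 0; 0 0 6 0 0 0 0; 0 0 6 0 0 0 0; 0 0 6 0 0 0 0; 0 0 6 0 0 0 0; 0 0 6 0 0 0 0"

```text
t: 9.75
eef_pos: [0.4633, -0.1046, 0.1128]
ee_rot: [-3.141, 0.003, -2.274]
force: [1.1, 9.0, -0.6]
width: 0.0004
gripper_force: 5.2
```

```bash
python3 -c "
from h import *
to(.463,-.1058,.112,-1.45)
print(arm.get_state()['moment'])"
```

```text
t 9.75 pos [ 0.4633 -0.1046  0.1128] rpy [-3.1411e+00  2.9000e-03 -2.2736e+00] F [ 1.06  9.05 -0.65] w 0.0004 q6 -0.89
tool shift [ 0.0011 -0.0006  0.0008]
tool turn deg [ -0.09   0.15 -47.19]
[ 3.28988234 -0.37053932  0.12940565]
```

Request:
move_arm --rows "0 0 6 0 0 0 0; 0 0 6 0 0 0 0; 0 0 6 0 0 0 0; 0 0 6 0 0 0 0; 0 0 6 0 0 0 0; 0 0 5 0 0 0 0; 0 0 4 0 0 0 0; 0 0 0 0 0 0 0"

```text
t: 10.75
eef_pos: [0.4643, -0.1042, 0.113]
ee_rot: [3.14, 0.004, -2.952]
force: [3.6, 8.8, -1.9]
width: 0.0006
gripper_force: 4.7
```

```bash
python3 -c "
from h import *
to(.463,-.1058,.112,-1.45)
print(arm.get_state()['moment'])"
```

```text
t 10.75 pos [ 0.4643 -0.1042  0.113 ] rpy [ 3.14    0.0045 -2.9516] F [ 3.55  8.83 -1.88] w 0.0006 q6 -1.57
tool shift [ 0.0016 -0.0014  0.001 ]
tool turn deg [ -0.12   0.28 -86.03]
[ 3.17325948 -1.31789682  0.04878231]
```

Request:
move_arm --rows "0 0 2.5 0 0 0 0; 0 0 2.5 0 0 0 0; 0 0 2 0 0 0 0; 0 0 2 0 0 0 0; 0 0 1 0 0 0 0; 0 0 0 0 0 0 0"

```text
t: 11.5
eef_pos: [0.4646, -0.1042, 0.1131]
ee_rot: [3.139, 0.005, -3.125]
force: [5.0, 8.7, -3.3]
width: 0.0005
gripper_force: 5.2
```

```bash
python3 -c "
from h import *
to(.463,-.1058,.112,-1.45)
print(arm.get_state()['moment'])
p,d=arm.grab_frame('wrist'); cv2.imwrite('pics/w3.png',p)"
```

```text
t 11.5 pos [ 0.4646 -0.1042  0.1131] rpy [ 3.1394  0.0047 -3.1252] F [ 4.99  8.69 -3.31] w 0.0005 q6 -1.75
tool shift [ 0.0016 -0.0015  0.001 ]
tool turn deg [ -0.13   0.31 -95.98]
[ 3.13489293 -1.63664368  0.17156094]
```

Request:
move_arm --rows "0 0 1.5 0 0 0 0; 0 0 1.5 0 0 0 0; 0 0 1.5 0 0 0 0; 0 0 0 0 0 0 0"

```text
t: 12.05
eef_pos: [0.4647, -0.1044, 0.1131]
ee_rot: [3.139, 0.005, 3.081]
force: [4.0, 7.0, -3.3]
width: 0.0006
gripper_force: 21.7
```

```bash
python3 -c "
from h import *
to(.463,-.1058,.112,-1.45)
print(arm.get_state()['moment'])
p,d=arm.grab_frame('top'); print(p[190:310,285:445].mean()); cv2.imwrite('pics/t3.png',cv2.resize(p[190:310,285:445],None,fx=5,fy=5))"
```

```text
t 12.05 pos [ 0.4647 -0.1044  0.1131] rpy [3.1395 0.0047 3.0807] F [ 4.02  7.04 -3.26] w 0.0006 q6 -1.82
tool shift [ 0.0017 -0.0015  0.0011]
tool turn deg [  -0.15    0.3  -100.41]
[ 3.05002967 -1.8083045   0.76685774]
108.3795486111111
```

The moment jumped from 0.17 to 0.77 N m and the pad force to 22 N, so it is at the stop. I'll ease back into the free play (8°) and lift out.

Request:
move_arm --rows "0 0 -4 0 0 0 0; 0 0 -4 0 0 0 0; 0 0 0 0 0 0 0; 0 0 0 0 0 -0.004 0; 0 0 0 0 0 -0.01 0; 0 0 0 0 0 -0.03 0; 0 0 0 0 0 -0.04 0; 0 0 0 -0.03 0 -0.04 0"

```text
t: 13.1
eef_pos: [0.4903, -0.1041, 0.2384]
ee_rot: [3.141, -0.001, -3.066]
force: [1.3, 1.1, 1.2]
width: 0.0006
gripper_force: 0.0
```

Request:
move_arm --rows "0 0 0 -0.02 0 -0.02 0; 0 0 0 0 0 0 0; 0 0 0 0 0 0 0"

```text
t: 13.48
eef_pos: [0.5106, -0.1022, 0.2556]
ee_rot: [3.141, -0.002, -3.065]
force: [-0.3, -0.5, -0.9]
width: 0.0006
gripper_force: 0.0
```

```bash
python3 f.py w4.png
```

```text
fastener (463.3810119628906, -105.81594848632812) r 44.63578796386719 model [ 0.46293988 -0.1050458 ]
((463.3667907714844, -105.87342834472656), (88.60657501220703, 88.89165496826172), 158.30572509765625)
slot floor ((464.0746765136719, -105.55704498291016), (23.918258666992188, 61.29777145385742), 9.244755744934082)
hatch slope -0.0010308952178094603 z(-.15) 0.1156828895437238 24861
t 13.53 pos [ 0.5106 -0.1022  0.2555] rpy [ 3.1414e+00 -2.4000e-03 -3.0652e+00] F [ 0.64  0.27 -0.42] w 0.0004 q6 -1.67
tool shift [0.0475 0.0008 0.0956]
tool turn deg [  0.12  -0.1  -94.83]
```

View pics/w4.png

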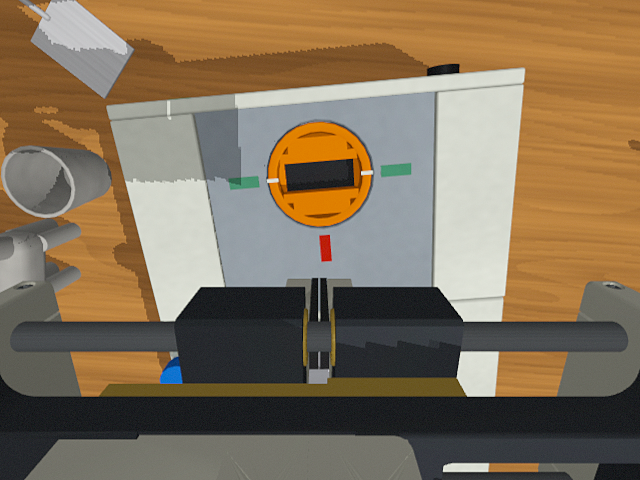

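The wrist view shows the slot at (320,174) in line with the green marks at (244,182) and (396,170). The measured slot angle is 9.24°, and the casing is at 9.22°. The hatch is flat and the tool is clear, so I'm handing in.

```bash
python3 -c "
from station import arm
print(arm.job_done())"
```

```text
the job is handed in; nothing more can be done
None
```

The hatch is shut and the fastener turned to its locked stop, with its slot in line with the green marks; the job was handed in at about 13.5 s, and the hand-in call returned no verdict.

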